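# Break the lid stay and close the tool chest

## Robot

A 7-joint arm with a two-finger parallel gripper is mounted at the origin on a cart in front of the work surface, level with it; the furniture and walls round the work are solid. World frame = base frame: x ahead of the robot, y to its left, z up, the work surface at z = 0. Lengths are in mm, angles in rad, forces in N, time in s.
With the tool pointing down it reaches from about 400 to 900 mm from the base axis. Payload 5.6 kg.
Tool frame: the origin (TCP) lies midway between the tips of the shut fingers; the grasp point (between the pads) lies 19 mm behind it; z points along the fingers, y is the direction in which the jaws open and shut (so a half turn about z gives the same grasp; the last joint's range is limited). The gripper opens to 92 mm and grips with 3 to 60 N. Pads are 20 mm wide; open, the fingers measure 128 mm over their backs; the gripper's body (75 mm by 189 mm) begins 69 mm behind the grasp point.
Start: joints at [-1.223, 0.468, -0.012, 1.603, 0.006, 1.071, -0.056], TCP at [247.644, 600.984, 214.592] pointing down, gripper open.
Joint ranges: [-2.53, 2.53], [-0.31, 2.02], [-1.57, 1.55], [0.28, 2.44], [-1.29, 4.43], [0.15, 1.84], [-2.92, 2.92]. Speed limits (rad/s): [2.57, 2.57, 3.14, 3.14, 3.14, 3.14, 3.14].

## Interface

Orientations are given as a unit quaternion [x, y, z, w].
In Python, from plant import observe, capture, camera_params, close_job gives the robot as it stands.
- The arm moves only by the shell command python3 -m creep 'ROWS' [OPENING]. ROWS is JSON, a list of rows, each a list of 2 entries, a list of its own where there are three numbers: the shift along the tool's x, y, z in cm, then the turn, a rotation vector about the tool's x, y, z in rad. In form: [[[dx, dy, dz], [ax, ay, az]], ...]. A call has 1 to 5 rows; each row shifts and turns the commanded pose from where the row before left it, along the tool's axes as they then stand; what a row does not reach is not made up. A row lasts 1/8 s, in which the tool goes at most 62.5 mm and 10.7 degrees, less where a joint would pass 70% of its speed; a pose out of reach is approached as far as the arm can. A call is refused whole if a number of a shift passes 6.25 or a number of a turn 0.188, either way. A call with a gripper value outside its range is refused whole. OPENING is the opening, from 0 (shut) to 1 (fully open), set as the call begins (- or left out, the last holds). The fingers move at their own pace and stop on an object; the grip force is fixed at half the most. Time passes only in rows, so rows that do not move let the fingers close. It gives the time, the measured TCP pose, the force and the opening at its end, in the units of the state.
- observe(): the state, without advancing time (a new reading comes with each control period).
- capture(name): name is "scene" or "top" or "wrist"; returns the picture (384x512x3 uint8, red, green, blue); there is no depth.
- camera_params(name): a dict with "intrinsics" (3x3 intrinsics, pixels), "dist_coeffs" ([k1, k2, p1, p2, k3] as OpenCV has them; the pictures are not rectified), "rvec" (rotation vector, rad) and "tvec" (3), from world to camera coordinates, as OpenCV has them. Camera axes: x right, y down, z forward; pixel columns grow to the right and rows downward; lengths in mm; the calibration is good to about 2 mm. A picture is of the moment at which its call begins: read the wrist's pose just before it. camera_params takes no time and is no camera call; for the wrist camera it gives the pose at the moment of the call.
- close_job(): hands the job in, once; it reports no verdict.
The state is a dict: "t": time; "joint_pos": joint angles; "qvel": joint speeds; "tau": joint torques, N m; "tcp_pos": TCP position; "orientation": TCP orientation; "wrist_force": force on the tool from outside, world axes, zero at the start; "torque": the same for the moment, N m; "grip_width": finger opening in mm.
Only numpy, scipy, OpenCV 4.12 (cv2) and the standard library are available. Lean on these libraries where they do the work, as an engineer would, in place of code of your own. Each camera call takes 0.05 s, during which the arm holds its last target. There are 200 camera calls.

## Task

The tools are packed, so close the wooden tool chest: its lid is propped open by a folding steel stay that is locked straight. Press the round knee in the middle of the stay down towards the hinge until the stay folds, then lower the lid gently, without slamming it, until it lies fully shut. Leave the hammer, the bottle and everything else on the bench where they are.

Things in the scene. Friction and masses are not known exactly. Their poses are not given: they have to be found in the camera images.
- chest: Open wooden tool chest fixed to the bench, 200 deep (x) x 260 wide (y) x 125 high (z) mm, walls 10 mm, steel corner angles. Origin: centre of its underside, on the bench. Its -x face is the front (roughly towards the robot), z up; the lid is hinged along the far (+x) upper edge. The folding stay lies in a plane 55 mm to the -y side of the middle. A pair of pliers and a punch lie inside.
- lid_hinge (a point): Middle of the lid's hinge axis, at the chest's far upper edge, 125 mm above the bench. The axis runs along the chest's y.
- lid_edge (a point): Middle of the lid's free edge, on its outer face (the face that is the top when shut). The lid is a plain wooden panel 200 mm from hinge to free edge, 264 mm wide, 12 mm thick; outer face 12 mm outward of the hinge axis. At the start it stands 5 degrees past upright, edge about 325 mm above the bench, outer face away from the robot.
- knee (a point): Centre of the stay's knee: a dark steel barrel, 22 mm in diameter, 36 mm long, along the chest's y, joining two 92 mm flat links, 37 mm above the rim. The links bow 10 degrees upward over centre on a stop, so pushing the lid only locks it harder. Pressed from above (under 15 N) the knee passes straight after 8 mm; by 20 to 35 mm it is broken and folds freely (farther, the lid meets the hand).
- stay_pivot (a point): Lower pivot of the stay, fixed to the chest inside its -y wall, 165 mm in front of the hinge axis and 15 mm below the rim. The knee swings about it on an arc of 92 mm radius: at first down and towards the hinge, about 30 degrees off vertical; later down into the chest as the lid is lowered.
- lid_panel (a joint): Lid angle, rad: 0 as found propped open, 1.658 (95 degrees) fully shut on the rim. Its friction hinge holds the lid wherever it is left; about 3 to 6 N at the free edge moves it.
- stay_lower (a joint): Fold of the stay at its knee, rad: 0 locked (bowed up against the stop), 0.175 straight, larger when folded downward, about 2.3 with the lid shut.
- chasing_hammer: Hammer with a wooden handle, 178 x 72 x 22 mm, loose on the bench; origin at the centre of its underside. To be left alone.
- white_bottle: Small white bottle with a ribbed cap, 37 mm across, 82 mm high, standing loose on the bench to the right of the chest; origin at the centre of its underside. To be left alone.
- turned_dolly: Turned brown wooden dolly, 74 mm across its round foot, 96 mm high, standing loose on the bench to the right of the chest; origin at the centre of its underside. To be left alone.

How it is judged (in metres and radians):
On the way:
1. the stay has been broken at its knee (folded at least 20 degrees past its lock) while the lid is still up (value of joint stay_lower above 0.35 rad and value of joint lid_panel below 0.8 rad), for 0.1 s.
At the end, for the whole second after the job is handed in: The lid lies fully shut on the chest (within 0.038 rad, about 7 mm at its free edge) with the stay folded inside (value of joint lid_panel above 1.62 rad and value of joint stay_lower above 1.5 rad); the robot touches nothing.
It fails at once if the lid slams (turns faster than 1.5 rad/s in the last 25 degrees before shut) (value of joint lid_panel above 1.22 rad and velocity of joint lid_panel above 1.5 rad/s).
It fails at once if the hammer, the bottle or the dolly on the bench is moved by more than 30 mm (distance of any of chasing_hammer, white_bottle, turned_dolly from where it was at the start of the episode above 0.03 m).
It also fails if it takes over 48 s, if anything falls off the work surface, if the arm or the gripper's body presses on something with over 40 N, if the wrist force passes 120 N, or if a joint passes its speed limit or range.

## Working session

There is one attempt and no reset: what is moved stays moved. The work goes in short steps, Python scripts to look and compute and a shell command to move; the robot and the scene stay as the last step left them, time stands still between calls to the robot, and variables do not carry over. Pictures are saved under pics/ and viewed, about 8 in all and at most 12, crops included, and the job is handed in when it is done.

```bash
mkdir -p pics; ls; python3 - <<'E'
from plant import *
import cv2
for n in ("scene","top"):
    im=capture(n); cv2.imwrite(f"pics/{n}0.png",im[:,:,::-1])
    p=camera_params(n); print(n,p)
o=observe();print(o)
E
```

```text
pics
scene {'intrinsics': array([[355.72556755,   0.        , 255.09381077],
       [  0.        , 355.72556755, 190.20589232],
       [  0.        ,   0.        ,   1.        ]]), 'dist_coeffs': array([-0.06491417,  0.        ,  0.        ,  0.        ,  0.        ]), 'rvec': array([ 1.91996448, -0.63860983,  0.41439134]), 'tvec': array([-452.28889585,  300.46462851, 1072.02161124])}
top {'intrinsics': array([[445.29137562,   0.        , 258.831656  ],
       [  0.        , 445.29137562, 200.6814609 ],
       [  0.        ,   0.        ,   1.        ]]), 'dist_coeffs': array([-0.01826802,  0.        ,  0.        ,  0.        ,  0.        ]), 'rvec': array([ 2.18367972, -2.12697379,  0.12667271]), 'tvec': array([ -42.11007264,  585.55405027, 1398.20041162])}
{'t': 0.1, 'joint_pos': array([-1.22299767,  0.46825753, -0.01161339,  1.60351122,  0.00603172,
        1.07144074, -0.05630869]), 'qvel': array([-1.65076737e-04, -1.59940114e-03, -6.42003803e-04, -2.78092299e-03,
        8.67168048e-04, -5.87903263e-05,  1.15404729e-03]), 'tau': array([ 9.45458924e-04, -5.21648920e+01, -1.26510169e-02, -2.44367588e+01,
       -5.67924231e-02,  1.39663531e-02,  3.33622802e-05]), 'tcp_pos': array([247.46704629, 600.47950414, 213.76454102]), 'orientation': array([ 1.94182063e-01,  9.80965188e-01, -7.86845636e-04, -8.53288784e-05]), 'wrist_force': array([ 1.12888255, -0.30073854,  0.07302183]), 'torque': array([-0.01331965, -0.01765181,  0.0270137 ]), 'grip_width': 92.12623323491337}
```

View pics/scene0.png

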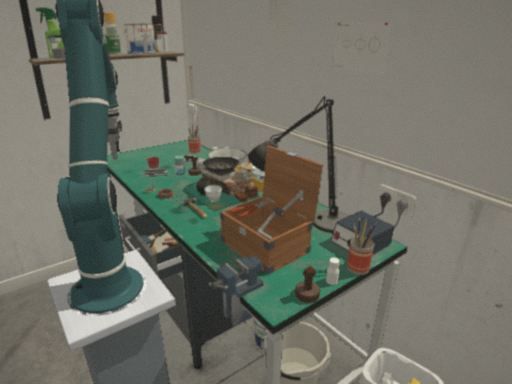

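View pics/top0.png

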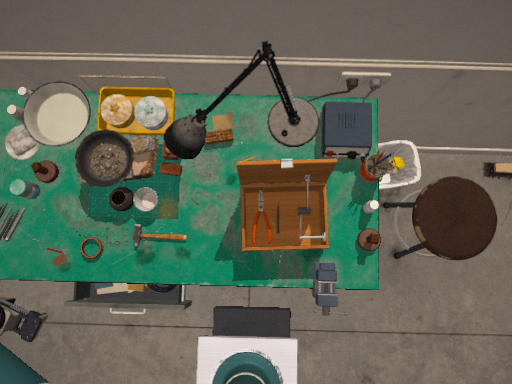

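The scene view shows the chest at about (265,235), with the stay's knee near (290,210). The top view shows the chest at (285,205), the knee near (304,211), and the bottle and dolly at (371,207) and (369,240). Next I'll enlarge both views.

```bash
python3 - <<'E'
import cv2,numpy as np
s=cv2.imread("pics/scene0.png")[140:290,210:330]
t=cv2.imread("pics/top0.png")[145:265,230:345]
s=cv2.resize(s,(400,500),interpolation=cv2.INTER_CUBIC)
t=cv2.resize(t,(400,417),interpolation=cv2.INTER_CUBIC)
t=cv2.copyMakeBorder(t,0,83,0,0,cv2.BORDER_CONSTANT)
cv2.imwrite("pics/crop.png",np.hstack([s,t]))
E
```

```text
(no output)
```

View pics/crop.png

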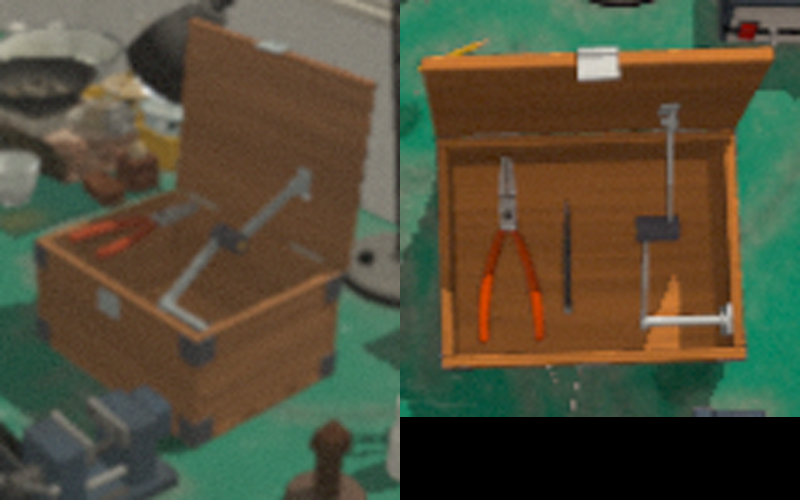

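The crops show the knee barrel at scene px (279,211) and top px (304,211), and the four rim corners in the top view. Casting rays from these.

```bash
cat > h.py <<'E'
import cv2,numpy as np
from plant import *
def ray(n,px):
    p=camera_params(n);R=cv2.Rodrigues(p["rvec"])[0]
    u=cv2.undistortPoints(np.array([[px]],float),p["intrinsics"],p["dist_coeffs"])[0,0]
    d=R.T@np.r_[u,1];return -R.T@p["tvec"],d/np.linalg.norm(d)
def onz(n,px,z):
    c,d=ray(n,px);return c+d*(z-c[2])/d[2]
def tri(a,b):
    (c1,d1),(c2,d2)=ray(*a),ray(*b)
    s=np.linalg.lstsq(np.c_[d1,-d2],c2-c1,rcond=None)[0]
    p,q=c1+d1*s[0],c2+d2*s[1];return (p+q)/2,np.linalg.norm(p-q)
E
python3 - <<'E'
from h import *
np.set_printoptions(precision=1,suppress=True)
T=lambda x,y:(230+(x-400)/3.478,145+y/3.478)
S=lambda x,y:(210+x/3.333,140+y/3.333)
print("knee",tri(("scene",S(231,237)),("top",T(657,229))), onz("top",T(657,229),162))
for n,p in dict(FL=(443,366),FR=(745,358),BL=(439,140),BR=(736,133)).items(): print(n,onz("top",T(*p),125))
for n,p in dict(FR=(197,340),FL=(38,240),BR=(343,270)).items(): print("sc",n,onz("scene",S(*p),125))
for n,p in dict(lidL=(421,62),lidR=(773,52)).items(): print(n,onz("top",T(*p),325))
print(onz("top",(369,240),90),onz("top",(371,207),80))
E
```

```text
knee (array([ 544.7, -160.4,  164.4]), np.float64(1.3330636560121152)) [ 544.4 -160.2  162. ]
FL [425.5  17.8 125. ]
FR [ 439.1 -240.7  125. ]
BL [621.2  27.3 125. ]
BR [ 634.1 -231.4  125. ]
sc FR [ 438.6 -239.9  125. ]
sc FL [425.1  12.7 125. ]
sc BR [ 639.6 -227.6  125. ]
lidL [648.2  33.  325. ]
lidR [ 662.6 -229.4  325. ]
[ 467.2 -367.9   90. ] [ 570.3 -376.9   80. ]
```

```bash
python3 - <<'E'
from h import *
np.set_printoptions(precision=1,suppress=True)
print("elbow",tri(("scene",(329,101)),("top",(266,48))))
print("head",tri(("scene",(262,155)),("top",(185,137))))
print("postbase",tri(("scene",(333,212)),("top",(293,121))))
print("box front edge",onz("top",(325,155),60),onz("top",(370,155),60))
c=np.array([544.5,-160.3]);o=observe()
R=cv2.Rodrigues(np.zeros(3))
from scipy.spatial.transform import Rotation as Ro
r=Ro.from_quat(o["orientation"]);print(r.as_matrix(),o["t"])
# target: z down, tool x along chest x or -chest x
a=np.radians(3.0);cx=np.array([np.cos(a),np.sin(a),0]);z=np.array([0,0,-1])
for s in(1,-1):
    M=np.c_[s*cx,np.cross(z,s*cx),z];print(s,(r.inv()*Ro.from_matrix(M)).as_rotvec())
E
```

```text
elbow (array([890.1, -35.4, 473.2]), np.float64(4.785314412794471))
head (array([740.7, 186.4, 225.9]), np.float64(1.5234276089839986))
postbase (array([ 851.6, -133.3,   51.1]), np.float64(6.276042982546003))
box front edge [ 736.6 -235.1   60. ] [ 740.4 -379.5   60. ]
[[-0.9  0.4 -0. ]
 [ 0.4  0.9 -0. ]
 [-0.  -0.  -1. ]] 0.1
1 [-0.   0.   2.7]
-1 [-0.  -0.  -0.4]
```

```bash
python3 -m creep '[[[0,0,-3],[0,0,-0.148]],[[0,0,-3],[0,0,-0.148]],[[0,0,-3],[0,0,-0.148]],[[-1.7,-5.2,0],[0,0,0]],[[-1.7,-5.2,0],[0,0,0]]]' 0 && python3 -m creep '[[[-1.7,-5.2,0],[0,0,0]],[[-1.7,-5.2,0],[0,0,0]],[[-1.7,-5.2,0],[0,0,0]],[[-1.7,-5.2,0],[0,0,0]],[[-1.7,-5.2,0],[0,0,0]]]'
```

```text
t: 0.72
tcp_pos: [287.3, 497.7, 304.2]
orientation: [-0.027, 1.0, -0.0, -0.0]
wrist_force: [0.4, -0.5, -0.0]
grip_width: 43.8
t: 1.35
tcp_pos: [386.1, 241.9, 304.4]
orientation: [-0.027, 1.0, -0.0, -0.0]
wrist_force: [1.1, 0.0, -0.2]
grip_width: 0.6
```

```bash
python3 -m creep '[[[-1.7,-5.1,0],[0,0,0]],[[-1.7,-5.1,0],[0,0,0]],[[-1.7,-5.1,0],[0,0,0]],[[-1.7,-5.1,0],[0,0,0]],[[-1.7,-5.1,0],[0,0,0]]]' && python3 -m creep '[[[-1.7,-5.1,0],[0,0,0]],[[-1.7,-5.1,0],[0,0,0]],[[-1.7,-5.1,0],[0,0,0]],[[0,0,4],[0,0,0]],[[0,0,4],[0,0,0]]]'
python3 - <<'E'
from h import *
cv2.imwrite("pics/s1.png",capture("scene")[140:290,210:360,::-1].repeat(3,0).repeat(3,1))
o=observe();print(o["tcp_pos"],o["t"])
E
```

```text
t: 1.98
tcp_pos: [484.4, -7.9, 304.5]
orientation: [-0.027, 1.0, 0.0, 0.0]
wrist_force: [1.1, -0.0, -0.2]
grip_width: 0.8
t: 2.6
tcp_pos: [543.2, -157.2, 223.4]
orientation: [-0.026, 1.0, -0.0, 0.0]
wrist_force: [0.1, 0.7, -0.4]
grip_width: 1.0
[ 539.80683158 -155.72657832  217.94855272] 2.65
```

View pics/s1.png

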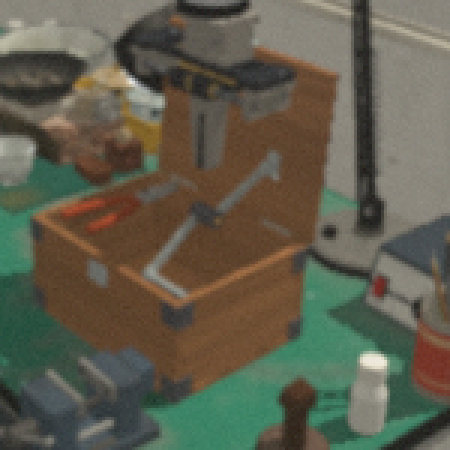

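The picture shows the shut fingertips (205,168) right above the knee barrel (207,213), clear of the lid. Now lower to contact, then press along the arc.

```bash
python3 -m creep '[[[-0.6,-0.4,2],[0,0,0]],[[0,0,2],[0,0,0]],[[0,0,0],[0,0,0]]]' && python3 -m creep '[[[-0.2,0,0.6],[0,0,0]],[[-0.3,0,0.6],[0,0,0]],[[-0.2,0,0.6],[0,0,0]],[[-0.2,0,0.5],[0,0,0]]]'
```

```text
t: 3.02
tcp_pos: [549.4, -160.0, 184.0]
orientation: [-0.027, 1.0, 0.0, -0.001]
wrist_force: [-0.2, -0.2, 0.3]
grip_width: 0.5
t: 3.52
tcp_pos: [559.8, -159.9, 162.8]
orientation: [-0.027, 1.0, -0.0, 0.001]
wrist_force: [-1.7, 0.0, 6.9]
grip_width: 0.4
```

```bash
python3 -m creep '[[[0.2,0,0.6],[0,0,0]],[[0.2,0,0.6],[0,0,0]],[[0,0,0.6],[0,0,0]],[[0,0,0.4],[0,0,0]],[[0,0,0],[0,0,0]]]'
python3 - <<'E'
from h import *
cv2.imwrite("pics/s2.png",capture("scene")[140:290,210:360,::-1].repeat(3,0).repeat(3,1))
o=observe();print(o["tcp_pos"],o["t"],o["wrist_force"])
E
```

```text
t: 4.15
tcp_pos: [555.4, -160.4, 140.9]
orientation: [-0.026, 1.0, -0.0, 0.001]
wrist_force: [-1.6, 0.3, 9.1]
grip_width: 0.4
[ 555.40158793 -160.36754962  140.93441185] 4.2 [-0.80803755  0.68565438  7.39733333]
```

View pics/s2.png

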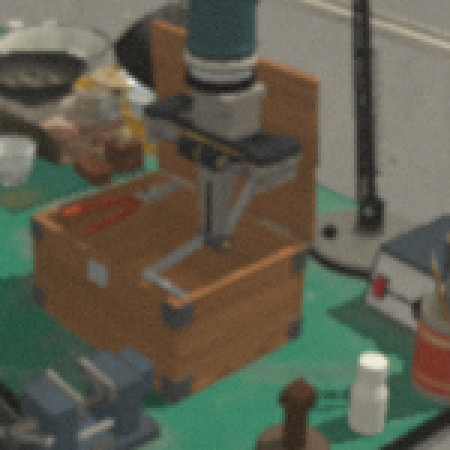

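Picture: the knee is down at (215,243), the stay is clearly folded, and the lid leans slightly forward. Retract up and go over to the far side of the lid.

```bash
python3 -m creep '[[[0.3,0,-3],[0,0,0]],[[0.3,0,-5],[0,0,0]],[[0,0,-5],[0,0,0]],[[0,0,-5],[0,0,0]],[[0,0,-4],[0,0,0]]]' && python3 -m creep '[[[0,0,0],[0,0,0]],[[-5,0,0],[0,0,0]],[[-5,0,0],[0,0,0]],[[-5,0,0],[0,0,0]],[[0,0,0],[0,0,0]]]'
python3 - <<'E'
from h import *
a=capture("scene")[80:280,190:390,::-1].repeat(2,0).repeat(2,1)
b=capture("top")[100:300,180:380,::-1].repeat(2,0).repeat(2,1)
cv2.imwrite("pics/s3.png",np.hstack([a,b]))
o=observe();print(o["tcp_pos"],o["t"],o["wrist_force"],o["joint_pos"])
E
```

```text
t: 4.82
tcp_pos: [548.9, -160.1, 362.0]
orientation: [-0.027, 1.0, -0.0, 0.001]
wrist_force: [-0.1, -0.4, 0.4]
grip_width: 0.4
t: 5.45
tcp_pos: [700.2, -150.2, 354.4]
orientation: [-0.028, 1.0, 0.0, -0.003]
wrist_force: [-1.0, -0.1, -0.3]
grip_width: 0.1
[ 697.71601691 -152.26810394  357.27778753] 5.55 [ 0.27420302 -0.21858352  0.08181375] [-0.14344624  0.52004371  0.5045543   1.26296797 -0.24408917  1.42186583
  1.96492627]
```

View pics/s3.png

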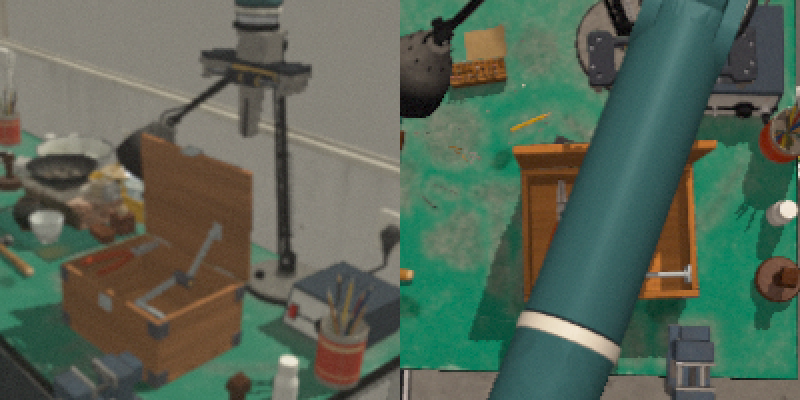

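The scene half shows the fingers behind and above the near-upright lid. The top half puts the lid's left corner at about px (237,174), so its edge is near x≈625. Next: lower the tool behind the lid and push along the lid's arc.

```bash
python3 -m creep '[[[0,0,3.6],[0,0,0]],[[0,0,3.6],[0,0,0]],[[2.2,0,0],[0,0,0]],[[2.1,0,0],[0,0,0]],[[0,0,0],[0,0,0]]]' && python3 -m creep '[[[1.4,0,0],[0,0,0]],[[1.4,0,0],[0,0,0]],[[1.4,0,0.2],[0,0,0]],[[1.4,0,0.3],[0,0,0]],[[1.3,0,0.5],[0,0,0]]]'
```

```text
t: 6.18
tcp_pos: [653.4, -155.4, 288.9]
orientation: [-0.025, 1.0, 0.0, 0.001]
wrist_force: [-0.1, -0.0, -0.5]
grip_width: 0.2
t: 6.8
tcp_pos: [587.6, -157.8, 278.5]
orientation: [-0.027, 1.0, -0.0, 0.002]
wrist_force: [3.9, 0.9, 2.6]
grip_width: 0.4
```

```bash
python3 -m creep '[[[1.3,0,0.6],[0,0,0]],[[1.2,0,0.7],[0,0,0]],[[1.2,0,0.8],[0,0,0]],[[1.1,0,0.9],[0,0,0]],[[1.1,0,1.0],[0,0,0]]]' && python3 -m creep '[[[0.9,0,1.1],[0,0,0]],[[0.8,0,1.1],[0,0,0]],[[0.7,0,1.2],[0,0,0]],[[0.6,0,1.2],[0,0,0]],[[0,0,0],[0,0,0]]]'
python3 - <<'E'
from h import *
a=capture("scene")[120:320,190:390,::-1].repeat(3,0).repeat(3,1)
cv2.imwrite("pics/s4.png",a)
o=observe();print(o["tcp_pos"],o["t"],o["wrist_force"])
E
```

```text
t: 7.42
tcp_pos: [526.8, -161.4, 237.6]
orientation: [-0.027, 1.0, 0.0, 0.0]
wrist_force: [0.9, 1.0, 2.1]
grip_width: 0.7
t: 8.05
tcp_pos: [496.4, -162.6, 190.1]
orientation: [-0.026, 1.0, 0.0, -0.001]
wrist_force: [-0.2, 0.8, 0.4]
grip_width: 0.5
[ 497.02630437 -162.58851907  190.75092103] 8.1 [ 0.00211588  0.45604628 -0.42290044]
```

View pics/s4.png

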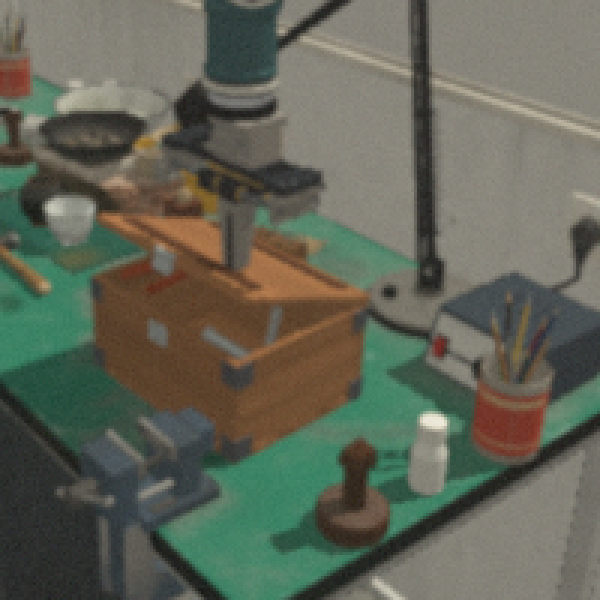

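Picture: the lid is about 20° above shut, the fingertips (235,265) are on its outer face, and the stay is folding inside. Continue gently.

```bash
python3 -m creep '[[[0.4,0,0.9],[0,0,0]],[[0.3,0,0.9],[0,0,0]],[[0.3,0,0.9],[0,0,0]],[[0.2,0,0.8],[0,0,0]],[[0.1,0,0.8],[0,0,0]]]' && python3 -m creep '[[[0,0,0.5],[0,0,0]],[[0,0,0.4],[0,0,0]],[[0,0,0.2],[0,0,0]],[[0,0,0.1],[0,0,0]],[[0,0,0],[0,0,0]]]'
```

```text
t: 8.72
tcp_pos: [484.1, -163.5, 148.0]
orientation: [-0.027, 1.0, 0.0, -0.0]
wrist_force: [0.3, 0.2, 2.4]
grip_width: 0.7
t: 9.35
tcp_pos: [483.9, -163.5, 137.3]
orientation: [-0.026, 1.0, 0.001, -0.001]
wrist_force: [-5.4, 1.0, 10.3]
grip_width: 0.7
```

```bash
python3 -m creep '[[[0,0,0.2],[0,0,0]],[[0,0,0],[0,0,0]],[[0,0,0],[0,0,0]]]'; python3 -m creep '[[[0,0,-3],[0,0,0]],[[0,0,-5],[0,0,0]],[[0,0,-5],[0,0,0]],[[0,0,-3],[0,0,0]],[[0,0,0],[0,0,0]]]'
python3 - <<'E'
from h import *
a=capture("scene")[120:320,190:390,::-1].repeat(3,0).repeat(3,1)
cv2.imwrite("pics/s5.png",a)
o=observe();print(o["tcp_pos"],o["t"],o["wrist_force"])
E
```

```text
t: 9.72
tcp_pos: [484.1, -163.5, 137.2]
orientation: [-0.026, 1.0, 0.001, -0.0]
wrist_force: [-10.7, 2.8, 28.2]
grip_width: 0.2
t: 10.35
tcp_pos: [486.1, -163.8, 296.8]
orientation: [-0.027, 1.0, -0.0, 0.003]
wrist_force: [-0.9, 0.7, 0.1]
grip_width: 0.5
[ 485.00386548 -163.36748862  294.99831985] 10.4 [ 0.00153588  0.86228045 -1.00600126]
```

View pics/s5.png

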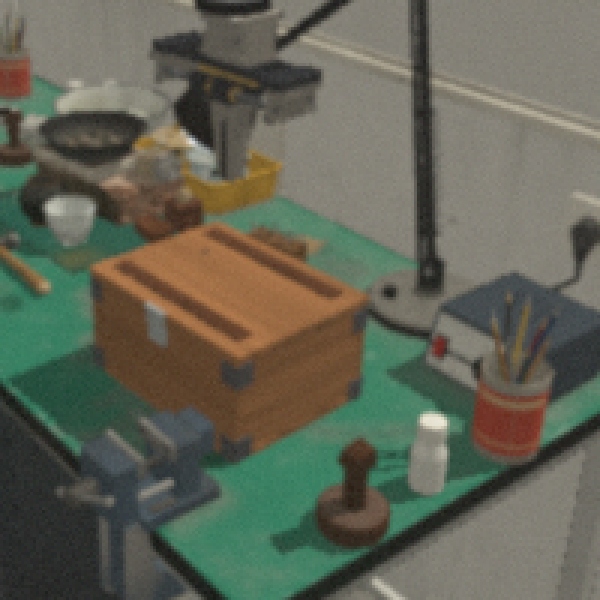

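The lid lies flush on the chest at (235,290), with no gap along the rim. The bottle and dolly haven't moved, and the gripper is clear.

```bash
python3 -c "
from plant import *
close_job()"
```

```text
the job is handed in; nothing more can be done
```

The chest is shut and the job is handed in, at about 10.4 s of the 48 s allowed.

- **Stay:** I pressed the knee down about 32 mm with the shut fingers, using under 10 N at the readings. The picture then showed the stay folded while the lid was still near upright.
- **Lid:** I went over to the far side and pushed the lid down along its arc, turning at most about 0.8 rad/s and slower towards the end.
- **Last checks:** The lid stopped hard at z ≈ 137 mm, which is rim height plus lid thickness. It held there under a 28 N push. After I raised the gripper 158 mm clear, the picture showed no gap at the rim, and the wrist force was about 1 N, the same as in free air.
- **Bench:** The bottle and dolly looked unmoved in the last picture. Only part of the hammer's handle was in view, and it was also where it had been.

No check failed or disagreed. The joint angles themselves can't be read, so "broken" and "fully shut" rest on the pictures, the tool height and the contact force.

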